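Put the cutting dies back in the die tray

ROBOT

A 6-joint arm with a two-finger parallel gripper is mounted at the origin on the work surface. World frame = base frame: x ahead of the robot, y to its left, z up, the work surface at z = 0. Lengths are in m, angles in rad, forces in N, time in s.
With the tool pointing down it reaches from about 0.4 to 0.925 m from the base axis. Payload 12.5 kg.
Tool frame: the origin (TCP) lies midway between the tips of the shut fingers; the grasp point (between the pads) lies 19 mm behind it; z points along the fingers, y is the line along which they close (so a half turn about z gives the same grasp; the last joint's range is limited). The gripper opens to 95 mm and grips with 3 to 60 N. Pads are 20 mm wide; open, the fingers measure 119 mm over their backs; the gripper's body (75 mm by 180 mm) begins 59 mm behind the grasp point.
Start: joints at [-0.106, 0.491, 1.559, -0, 1.092, -0.106], TCP at [0.625, 0, 0.215] pointing down, gripper open.
Joint ranges: [-3.1, 3.1], [-0.84, 2.19], [0.05, 2.79], [-1.13, 4.28], [0.06, 2.93], [-2.69, 2.69]. Speed limits (rad/s): [2.22, 2.22, 2.79, 3.14, 3.14, 3.14].

INTERFACE

Orientations are given as a rotation vector (axis times angle).
In Python, from station import r, vision, close_job gives the robot as it stands.
- The arm moves only by the shell command python3 -m crank 'ROWS' [FORCE]. ROWS is JSON, a list of rows, each a list of 5 numbers: the shift along the tool's x, y, z in units of 600 mm (1.0 is 600 mm), then the turn about the tool's z in units of 1.5 rad (1.0 is 1.5 rad), then the closure, from -1 (fully open) to 1 (shut). In form: [[dx, dy, dz, twist, claw], ...]. A call has exactly 10 rows; each row is the pose to reach, as a shift and turn from the pose commanded when the call began, along the tool's axes at that moment; what a row does not reach only later rows make up. A row lasts 1/10 s, in which the tool goes at most 50 mm and 8.59 degrees, less where a joint would pass 70% of its speed; a pose out of reach is approached as far as the arm can. A call with a number of a shift or a turn outside -1 to 1 is refused whole. A call with a gripper value outside its range is refused whole. The fingers move at their own pace and stop on an object; FORCE is the grip in N (left out, the last holds). Time passes only in rows, so rows that repeat a pose let the fingers close, or fill a call up. It gives the time, the measured TCP pose, the force, the opening and the grip force at its end, in the units of the state.
- r.read_state(): the state, without advancing time (a new reading comes with each control period).
- vision.camera(name): name is "scene" or "side" or "wrist"; returns a dict with "pixels" (384x512x3 uint8, red, green, blue), "mtx" (3x3 intrinsics, pixels), "k1" (the pictures are not rectified: a ray, as slopes to the right and down, at radius r is drawn at 1 + k1 r^2 times it, then the intrinsics apply), "position" and "attitude" of the camera in the world. Camera axes: x right, y up, looking along -z (the intrinsics and any distortion apply to the point x, -y, -z); pixel columns grow to the right and rows downward; lengths in m; the calibration is good to about 2 mm. A picture is of the moment at which its call begins. There is no depth.
- close_job(): hands the job in; it is judged then, once.
The state is a dict: "clock": time; "joint_positions": joint angles; "qvel": joint speeds; "joint_efforts": joint torques, N m; "ee_pos": TCP position; "orientation": TCP orientation; "wrist_force": force on the tool from outside, world axes, zero at the start; "moment": the same for the moment, N m; "finger_gap": opening from 0.0 (shut) to 1.0 (fully open); "grip_force": force on a finger pad.
Only numpy, scipy, OpenCV 4.12 (cv2) and the standard library are available. Lean on these libraries where they do the work, as an engineer would, in place of code of your own. Each camera call takes 0.05 s, during which the arm holds its last target. There are 200 camera calls.

TASK

Put the two cutting dies that lie on the green board away in the wooden die tray: the blue narrow one in the narrow compartment and the yellow wide one in the wide compartment, each lying flat on the tray's floor with its tapered nose towards the tray's red rail. Set them down rather than dropping them, and leave the round die in the tray and the stack of leather rings on the board where they are.

Things in the scene. Friction and masses are not known exactly. Their poses are not given: they have to be found in the camera images.
- strap_die: Blue strap-end cutting die: open steel band, 4 mm wall, 120 mm long, 36 mm wide, 32 mm tall with upright walls, loose, flat on the board, about 0.3 kg. Outline: square back end at x -60 mm, parallel sides up to x +35 mm, tapering to a flat nose 12 mm wide at x +60 mm. Origin: underside, mid length and width; x points to the nose, z up.
- strap_die_tip (a point): Middle of the blue die's nose, at its top edge: 60 mm ahead of its origin, 32 mm above its underside.
- tag_die: Yellow luggage-tag cutting die: open steel band, 4 mm wall, 120 mm long, 58 mm wide, 32 mm tall with upright walls, loose, flat on the board, about 0.4 kg. Outline: square back end at x -60 mm, parallel sides up to x +30 mm, tapering to a flat nose 24 mm wide at x +60 mm. Origin: underside, mid length and width; x points to the nose, z up.
- tag_die_tip (a point): Middle of the yellow die's nose, at its top edge: 60 mm ahead of its origin, 32 mm above its underside.
- die_tray: Light wood die tray, fixed, grey floor; 178 mm (x) by 288 mm (y), 18 mm high: floor 6 mm above the bench, rails 12 mm above the floor. Red rail, 25 mm wide, along its +x end. Origin on the bench, z up. Three recesses side by side along y: wide (y +93 mm), narrow (+2), for the round die (-91); wood between them 30 and 33 mm wide.
- narrow_pocket (a point): Centre of the floor of the narrow recess, tray axes (x to the red rail): 134 mm long, 50 mm wide, 12 mm deep, its two corners at the red rail cut off to follow the nose of the blue die with about 7 mm to spare all round. The die in place has its origin here, and stands 20 mm above the rails.
- wide_pocket (a point): Centre of the floor of the wide recess, tray axes (x to the red rail): 134 mm long, 72 mm wide, 12 mm deep, its two corners at the red rail cut off to follow the nose of the yellow die with about 7 mm to spare all round. The die in place has its origin here, and stands 20 mm above the rails.
- ring_die: Round dark steel die, 56 mm across, 32 mm high, loose in the third recess (70 by 70 mm) of the tray; origin at the centre of its underside. Stays where it is.
- board: Green plastic cutting board, fixed, 320 mm along x, 360 mm along y, 20 mm thick; origin at the centre of its underside (bench height). The dies start on it.
- ring_stack: Stack of tan leather rings, 65 mm across, 32 mm high, loose on the far edge of the board; origin at the centre of its underside. Stays where it is.
There are look-alikes about, which are no part of the job. What is shaped like the tag_die but turquoise is not meant.

How it is judged:
At the end, for the whole second after the job is handed in: The blue die is in the narrow recess and the yellow die in the wide one: origin within 12 mm of the recess centre along both tray axes and within 4 mm of its floor, tilted less than 0.06 rad, nose on the red-rail side, released and at rest (x of strap_die in the frame of narrow_pocket between -0.012 and 0.012 m and y of strap_die in the frame of narrow_pocket between -0.012 and 0.012 m and z of strap_die in the frame of narrow_pocket between -0.003 and 0.004 m and angle between each of strap_die, tag_die's own z axis and vertical below 0.06 rad and x of strap_die_tip in the frame of narrow_pocket above 0.04 m and linear speed of each of strap_die, tag_die below 0.02 m/s and contact force between the fingers and strap_die below 0.05 N and x of tag_die in the frame of wide_pocket between -0.012 and 0.012 m and y of tag_die in the frame of wide_pocket between -0.012 and 0.012 m and z of tag_die in the frame of wide_pocket between -0.003 and 0.004 m and x of tag_die_tip in the frame of wide_pocket above 0.04 m and contact force between the fingers and tag_die below 0.05 N); the robot touches nothing.
It fails at once if the blue die falls freely (released more than about 20 mm up) (linear speed of strap_die above 0.65 m/s and contact force between the fingers and strap_die below 0.02 N).
It fails at once if the yellow die falls freely (released more than about 20 mm up) (linear speed of tag_die above 0.65 m/s and contact force between the fingers and tag_die below 0.02 N).
It fails at once if the round die in the tray is moved more than 20 mm (distance of ring_die from where it was at the start of the episode above 0.02 m).
It fails at once if the stack of leather rings is moved more than 20 mm (distance of ring_stack from where it was at the start of the episode above 0.02 m).
It also fails if it takes over 50 s, if anything falls off the work surface, if the arm or the gripper's body presses on something with over 40 N, if the wrist force passes 120 N, or if a joint passes its speed limit or range.

## Working session

There is one attempt and no reset: what is moved stays moved. The work goes in short steps, Python scripts to look and compute and a shell command to move; the robot and the scene stay as the last step left them, time stands still between calls to the robot, and variables do not carry over. Pictures are saved under pics/ and viewed, at most 13 in all, crops included, and the job is handed in when it is done.

```bash
mkdir -p pics; ls
python3 - <<'E'
from station import r, vision
import cv2,pickle
D={}
for n in ("scene","side","wrist"):
    c=vision.camera(n);D[n]=c
    cv2.imwrite(f"pics/{n}0.png",c["pixels"][:,:,::-1]); print(n,c["mtx"],c["k1"],c["position"],c["attitude"])
pickle.dump(D,open("d0.pkl","wb"))
s=r.read_state();print(s)
E
```

```text
pics
scene [[374.50084105   0.         252.15587006]
 [  0.         374.50084105 198.18465856]
 [  0.           0.           1.        ]] -0.05796573777026003 [1.23922345 0.1503666  0.70770348] [0.67965089 0.72359707 1.51228958]
side [[379.08867507   0.         259.64737805]
 [  0.         379.08867507 189.92396557]
 [  0.           0.           1.        ]] -0.01574673236971475 [-0.2312792 -0.567396   0.7388973] [ 0.92576688 -0.39675335 -0.77781633]
wrist [[265.84338372   0.         256.33488947]
 [  0.         265.84338372 193.54082581]
 [  0.           0.           1.        ]] -0.016452699632783854 [0.62488724 0.07662194 0.38478125] [-2.73977275e-01  1.91866801e-03  2.58917528e-04]
{'clock': 0.15, 'joint_positions': array([-1.05621058e-01,  4.91367813e-01,  1.55926427e+00, -8.83641068e-06,
        1.09167431e+00, -1.05591074e-01]), 'qvel': array([-0.00283842, -0.00202266, -0.00168263, -0.00115054, -0.00102402,
        0.00057798]), 'joint_efforts': array([ 3.16444048e-04, -6.12899423e+01, -2.58276522e+01,  6.91918633e-02,
        4.73701756e-02, -5.07232733e-05]), 'ee_pos': array([6.24851404e-01, 2.31718909e-05, 2.14244655e-01]), 'orientation': array([-2.22108117e+00, -2.22102363e+00,  7.14231361e-04]), 'wrist_force': array([ 0.02029329, -0.44175674, -0.92644123]), 'moment': array([ 0.01086714, -0.01346412, -0.04636776]), 'grip_force': 0.0, 'finger_gap': 1.0022693029926022}
```

View pics/scene0.png

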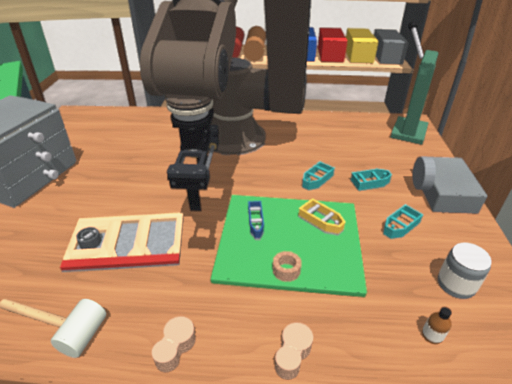

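View pics/side0.png

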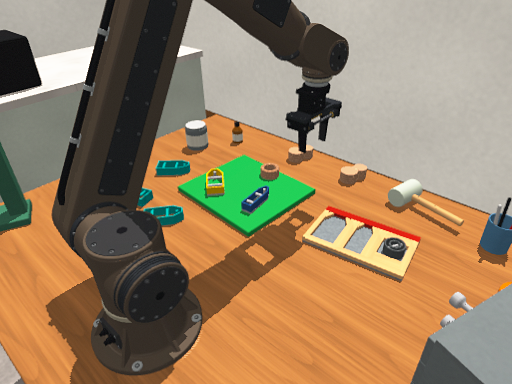

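View pics/wrist0.png

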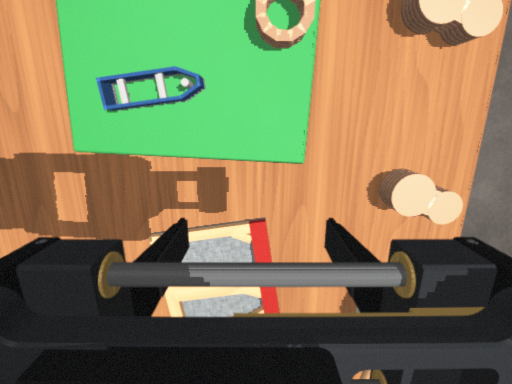

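Scene shows the blue die at (257,218), the yellow at (322,215), the tray at (125,240), the ring stack at (287,265). Side shows blue at (256,199), yellow at (215,182), tray at (362,242). Wrist shows the blue die, nose to the right, at (150,88).

Candidates (scene view):
- blue (257,218) → strap_die
- yellow (322,215) → tag_die
- turquoise at (318,176), (371,179) and (402,221) → look-alikes, not wanted

Next is a close crop to check this choice and to pick pixels.

```bash
cat > h.py <<'E'
import numpy as np,cv2
from scipy.spatial.transform import Rotation as R
from scipy.optimize import least_squares
def proj(c,P):
    M=R.from_rotvec(c["attitude"]).as_matrix(); q=(np.atleast_2d(P)-c["position"])@M
    d=np.array([c["k1"],0,0,0,0.])
    return cv2.projectPoints(q*[1,-1,-1],np.zeros(3),np.zeros(3),c["mtx"],d)[0][:,0]
def ray(c,uv):
    # iterative undistort
    n=cv2.undistortPoints(np.array(uv,float).reshape(-1,1,2),c["mtx"],np.array([c["k1"],0,0,0,0.]))[:,0]
    return np.c_[n[:,0],-n[:,1],-np.ones(len(n))]@R.from_rotvec(c["attitude"]).as_matrix().T
def onz(c,uv,z):
    d=ray(c,uv); return c["position"]+d*((z-c["position"][2])/d[:,2])[:,None]
def tri(cs,uvs):
    A=0;b=0
    for c,uv in zip(cs,uvs):
        d=ray(c,[uv])[0];d/=np.linalg.norm(d);Q=np.eye(3)-np.outer(d,d);A=A+Q;b=b+Q@c["position"]
    return np.linalg.solve(A,b)
def crop(img,x0,y0,x1,y1,s):
    o=cv2.resize(np.ascontiguousarray(img[y0:y1,x0:x1,::-1]),None,fx=s,fy=s,interpolation=cv2.INTER_CUBIC)
    for x in range((x0+9)//10*10,x1,10):
        cv2.line(o,(int((x-x0+.5)*s),0),(int((x-x0+.5)*s),6 if x%20 else 12),(255,0,255),1)
        if x%20==0: cv2.putText(o,str(x),(int((x-x0)*s)-8,22),0,.35,(255,0,255),1)
    for y in range((y0+9)//10*10,y1,10):
        cv2.line(o,(0,int((y-y0+.5)*s)),(6 if y%20 else 12,int((y-y0+.5)*s)),(255,0,255),1)
        if y%20==0: cv2.putText(o,str(y),(14,int((y-y0)*s)+6),0,.35,(255,0,255),1)
    return o
E
python3 - <<'E'
from h import *
import pickle
D=pickle.load(open("d0.pkl","rb"))
a=crop(D["scene"]["pixels"],240,195,350,240,5);b=crop(D["scene"]["pixels"],60,210,190,270,6)[:,:]
b=crop(D["scene"]["pixels"],60,208,190,270,5)
o=np.zeros((a.shape[0]+b.shape[0]+4,800,3),np.uint8);o[:a.shape[0],:a.shape[1]]=a;o[a.shape[0]+4:,:b.shape[1]]=b
cv2.imwrite("pics/c1.png",o);print(o.shape)
a=crop(D["side"]["pixels"],195,160,280,220,5);b=crop(D["side"]["pixels"],298,202,424,280,4)
o=np.zeros((a.shape[0]+b.shape[0]-20,800,3),np.uint8);o[:a.shape[0],:a.shape[1]]=a
o[-b.shape[0]:,-b.shape[1]:]=np.where(0,0,b)
cv2.imwrite("pics/c2.png",o[:600]);print(o.shape)
E
```

```text
(539, 800, 3)
(592, 800, 3)
```

View pics/c1.png

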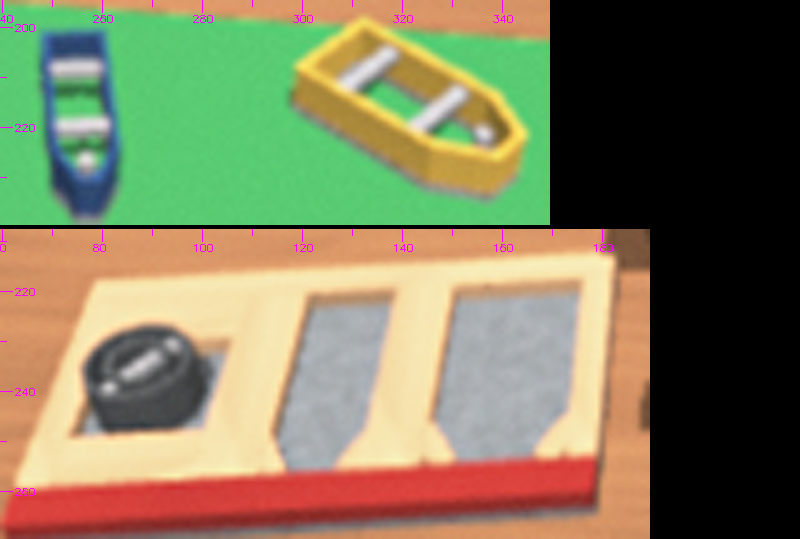

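View pics/c2.png

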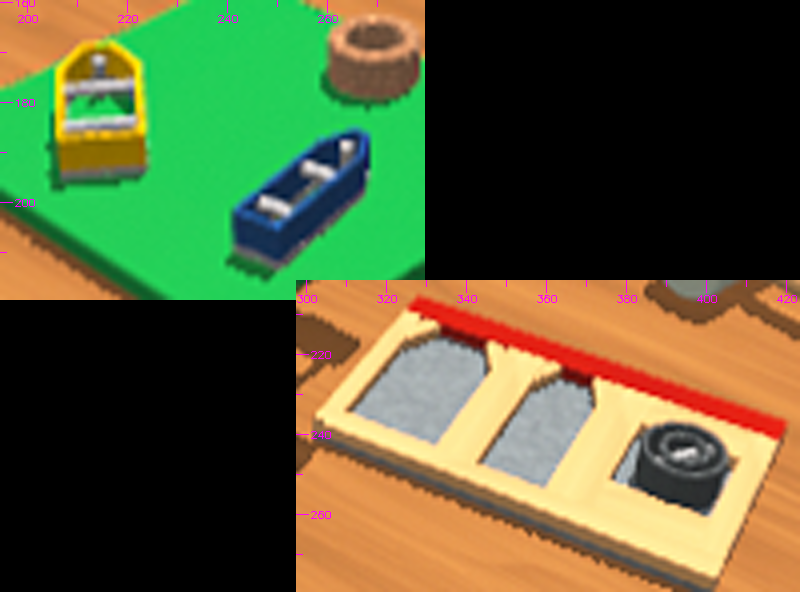

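The crops confirm the choice. Blue has its nose towards the scene camera (scene 257,231). Yellow has its nose at (343,223) and its back at (305,203). The tray's red rail faces the scene camera, with the narrow recess in the middle (130,238) and the wide one at the right (163,236). Next I fit poses from both views.

```bash
cat > fit.py <<'E'
from h import *
def fit(obs,x0,local):
    # obs: (cam,localidx,uv); unknown x,y,z(top),yaw
    L=np.array(local,float)
    def world(p): return np.c_[L[:,:2]@np.array([[np.cos(p[3]),np.sin(p[3])],[-np.sin(p[3]),np.cos(p[3])]])+p[:2],L[:,2]+p[2]]
    def f(p):
        W=world(p); return np.concatenate([(proj(c,W[i])[0]-uv) for c,i,uv in obs])
    s=least_squares(f,x0); return s.x,s.fun.reshape(-1,2)
def die(w,sh,n,h=0): # top outline points: back L(+y), back R, shoulder L,R, nose L,R
    return [(-.06,w/2,h),(-.06,-w/2,h),(sh,w/2,h),(sh,-w/2,h),(.06,n/2,h),(.06,-n/2,h)]
BL=die(.036,.035,.012); YE=die(.058,.03,.024)
E
python3 - <<'E'
from fit import *
import pickle
D=pickle.load(open("d0.pkl","rb"));S,T,W=D["scene"],D["side"],D["wrist"]
np.set_printoptions(precision=4,suppress=True)
ye=[(S,1,(298.6,207.8)),(S,0,(312.2,198.2)),(S,4,(345,221)),(S,5,(340.2,226)),(S,3,(325.8,224)),(S,2,(339.6,213.6)),
(T,0,(206,186.6)),(T,1,(223.6,185.6)),(T,4,(211.6,168)),(T,5,(218.6,168))]
bl=[(S,1,(248,201)),(S,0,(260.6,201)),(S,5,(255,231.2)),(S,4,(259.2,231.2)),(T,0,(241.2,201.6)),(T,1,(251,206)),(T,4,(265,185.8)),(T,5,(268.4,186.6)),
(W,0,(97,78)),(W,1,(106,109)),(W,4,(202,76)),(W,5,(203,85))]
tr=[(S,0,(78.6,218)),(S,1,(182.2,212.8)),(S,4,(63.6,259.8)),(S,5,(179,253.4)),(T,1,(302.9,235.4)),(T,0,(403.1,276.6)),(T,3,(326.9,205.9)),(T,2,(419.9,237.4)),(T,5,(325,209.6)),(T,4,(418,241.6))]
TL=[(-.089,-.144,0),(-.089,.144,0),(.089,-.144,0),(.089,.144,0),(.064,-.144,0),(.064,.144,0)]
for n,o,L,x0 in (("ye",ye,YE,[.6,.3,.05,.5]),("bl",bl,BL,[.55,.2,.05,0]),("tr",tr,TL,[.6,-.1,.018,0])):
    p,e=fit(o,x0,L);print(n,p,np.abs(e).max(),(e**2).mean()**.5)
    if n=="tr":
        print(e)
        c,s=np.cos(p[3]),np.sin(p[3])
        for y in (.093,.002):print("pocket",p[0]+c*-.003-s*y,p[1]+s*-.003+c*y)
print(tri([S,T],[(298.6,207.8),(223.6,185.6)]),tri([S,T],[(248,201),(251,206)]),tri([S,T,],[(182.2,212.8),(302.9,235.4)]))
E
```

```text
ye [0.4815 0.2931 0.054  0.841 ] 0.7502534147538711 0.35939205610310077
bl [0.5003 0.1132 0.0511 0.1176] 1.5699943511845333 0.7047332820990114
tr [ 0.5708 -0.2232  0.0168  0.1513] 1.0925504574161948 0.574985863920679
[[ 0.2949  0.7047]
 [ 0.2223 -0.074 ]
 [-0.9075  0.1186]
 [ 0.1435 -0.5153]
 [-1.0714  1.0926]
 [-0.568  -0.3574]
 [ 1.0764 -0.4316]
 [ 0.4828 -0.4326]
 [-0.3708 -0.1582]
 [ 0.1279  0.3378]]
pocket 0.5538195876222153 -0.13169992708621778
pocket 0.567535898402067 -0.22166026734007924
[0.4624 0.2285 0.0535] [0.4409 0.0879 0.0508] [ 0.4645 -0.0946  0.0191]
```

```bash
python3 -m crank '[[0.188,-0.213,0.1,0.969,-1],[0.188,-0.213,0.1,0.969,-1],[0.188,-0.213,0.1,0.969,-1],[0.188,-0.213,0.1,0.969,-1],[0.188,-0.213,0.1,0.969,-1],[0.188,-0.213,0.1,0.969,-1],[0.188,-0.213,0.1,0.969,-1],[0.188,-0.213,0.1,0.969,-1],[0.188,-0.213,0.1,0.969,-1],[0.188,-0.213,0.1,0.969,-1]]' 30
cat > shot.py <<'E'
from h import *
from station import r,vision
import sys,pickle
n=sys.argv[1];cams=sys.argv[2:]
D={k:vision.camera(k) for k in cams};pickle.dump(D,open(n+".pkl","wb"))
s=r.read_state();M=R.from_rotvec(s["orientation"]).as_matrix()
print(s["clock"],s["ee_pos"],"closing yaw",np.arctan2(M[1,1],M[0,1]),"tool z",M[:,2],s["finger_gap"],s["grip_force"],s["wrist_force"])
o=np.hstack([D[k]["pixels"][:,:,::-1] for k in cams]) if len(cams)==1 else None
if o is not None: cv2.imwrite(f"pics/{n}.png",cv2.resize(o,None,fx=1.5,fy=1.5,interpolation=cv2.INTER_CUBIC))
E
python3 shot.py w1 wrist
```

```text
clock: 1.15
ee_pos: [0.4971, 0.1128, 0.1545]
orientation: [3.137, 0.175, -0.0]
wrist_force: [-0.2, 0.5, -0.6]
finger_gap: 0.997
grip_force: 0.0
1.2 [0.49712742 0.11280377 0.15451579] closing yaw -1.4641757950796146 tool z [-2.58536310e-04 -2.44588209e-05 -9.99999966e-01] 1.0033701698943838 0.0 [-0.15126672  0.97175084  0.4999613 ]
```

View pics/w1.png

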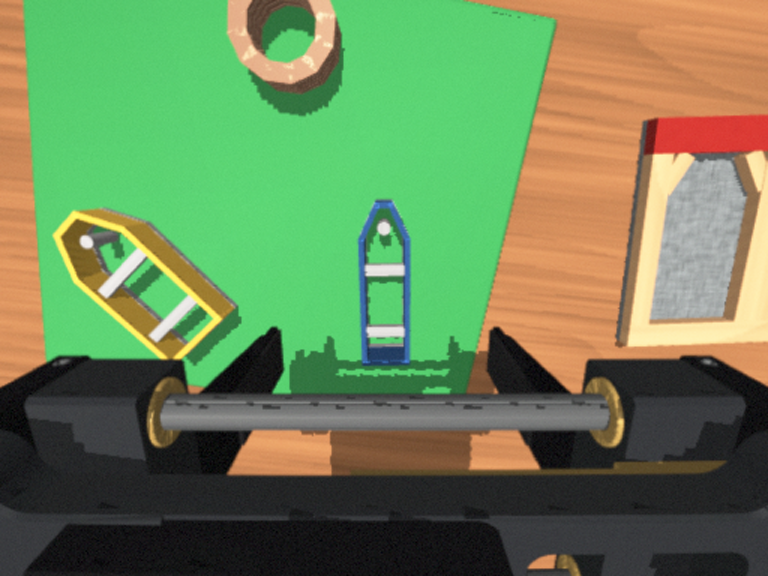

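Wrist view: the blue die (nose at 384,201; back at 386,362 in the 1.5x picture) is centred between the fingers and aligned with them. Yellow is at (145,285), the tray's wide recess at (700,240). Refit with this view.

```bash
cat > refit.py <<'E'
from fit import *
import pickle
np.set_printoptions(precision=4,suppress=True)
D=pickle.load(open("d0.pkl","rb"));S,T=D["scene"],D["side"];W=pickle.load(open("w1.pkl","rb"))["wrist"]
w=lambda i,u,v:(W,i,((u+.5)/1.5-.5,(v+.5)/1.5-.5))
ye=[(S,1,(298.6,207.8)),(S,0,(312.2,198.2)),(S,4,(345,221)),(S,5,(340.2,226)),(S,3,(325.8,224)),(S,2,(339.6,213.6)),
(T,0,(206,186.6)),(T,1,(223.6,185.6)),(T,4,(211.6,168)),(T,5,(218.6,168))]
yw=[w(4,54,235),w(5,77,211),w(2,76,288),w(3,126,224),w(1,220,318)]
bw=[w(4,376,201),w(5,391,201),w(2,360,238),w(3,409,238),w(0,363,362),w(1,409,362)]
tr=[(S,0,(78.6,218)),(S,1,(182.2,212.8)),(S,4,(63.6,259.8)),(S,5,(179,253.4)),(T,1,(302.9,235.4)),(T,0,(403.1,276.6)),(T,3,(326.9,205.9)),(T,2,(419.9,237.4)),(T,5,(325,209.6)),(T,4,(418,241.6))]
TL=[(-.089,-.144,0),(-.089,.144,0),(.089,-.144,0),(.089,.144,0),(.064,-.144,0),(.064,.144,0),(-.07,.129,0),(-.07,.057,0)]
tw=[w(3,653,119),w(1,632,345),w(5,649,153),w(6,651,324),w(7,727,319)]
for n,o,L,x0 in (("ye",ye,YE,[.6,.3,.05,.5]),("yew",yw,YE,[.48,.29,.05,.8]),("ye all",ye+yw,YE,[.48,.29,.05,.8]),("blw",bw,BL,[.55,.1,.05,0]),("tr",tr,TL,[.6,-.1,.018,0]),("trw",tw,TL,[.57,-.22,.018,.15]),("tr all",tr+tw,TL,[.6,-.1,.018,0])):
    p,e=fit(o,x0,L);print(n,p,np.abs(e).max(),(e**2).mean()**.5)
    if n[:2]=="tr":
        c,s=np.cos(p[3]),np.sin(p[3])
        for y in (.093,.002):print("pocket",p[0]+c*-.003-s*y,p[1]+s*-.003+c*y)
E
python3 refit.py
```

```text
ye [0.4815 0.2931 0.054  0.841 ] 0.7502534147538711 0.35939205610310077
yew [0.4793 0.293  0.0505 0.8534] 3.7637806246409866 1.6196977997556843
ye all [0.4797 0.2922 0.0521 0.8501] 3.8213492312453354 1.0581383551336396
blw [0.498  0.1132 0.0463 0.1247] 1.0244391519858596 0.5367239319791963
tr [ 0.5708 -0.2232  0.0168  0.1513] 1.0925504574161948 0.574985863920679
pocket 0.5538195876222153 -0.13169992708621778
pocket 0.567535898402067 -0.22166026734007924
trw [ 0.5728 -0.226   0.0129  0.1684] 4.055961382039413 1.8245942224143354
pocket 0.5542879448001836 -0.13486675284477673
pocket 0.5695394448554504 -0.22457958217294025
tr all [ 0.5718 -0.2237  0.0162  0.1598] 3.8296097098687483 1.2696854908105377
pocket 0.5539967303827433 -0.13237492945752052
pocket 0.5684767654570929 -0.22221550260932987
```

```bash
python3 -m crank '[[0,0,0.08,0,-1],[0,0,0.16,0,-1],[0,0,0.198,0,-1],[0,0,0.198,0,-1],[0,0,0.198,0,0.1],[0,0,0.198,0,0.4],[0,0,0.198,0,0.6],[0,0,0.198,0,0.6],[0,0,0.198,0,0.6],[0,0,0.198,0,0.6]]' 30; python3 shot.py x scene
```

```text
clock: 2.2
ee_pos: [0.4973, 0.1128, 0.0362]
orientation: [3.136, 0.184, 0.001]
wrist_force: [0.1, 0.5, 0.3]
finger_gap: 0.551
grip_force: 0.0
2.25 [0.49728363 0.11281092 0.03606935] closing yaw -1.453483350557576 tool z [ 3.95291677e-04  1.38915395e-05 -9.99999922e-01] 0.5083873310073639 0.0 [-0.398071    0.42883767 -0.46959999]
```

```bash
python3 -m crank '[[0,0,0,0,1],[0,0,0,0,1],[0,0,0,0,1],[0,0,0,0,1],[0,0,-0.01,0,1],[0,0,-0.03,0,1],[0,0,-0.06,0,1],[0,0,-0.1,0,1],[0,0,-0.13,0,1],[0,0,-0.14,0,1]]' 30; python3 shot.py w2 wrist
```

```text
clock: 3.25
ee_pos: [0.4978, 0.1129, 0.1222]
orientation: [-3.136, -0.184, -0.005]
wrist_force: [-0.2, -0.1, -3.0]
finger_gap: 0.378
grip_force: 30.0
3.3 [0.49776859 0.11288848 0.12196534] closing yaw -1.4534445331113692 tool z [ 3.00644693e-03  2.55165910e-04 -9.99995448e-01] 0.3756848454680997 29.97852623462677 [ 0.71525813  0.21794379 -2.27571867]
```

Run:
```python
from h import *
import pickle
c=pickle.load(open("w2.pkl","rb"))["wrist"]
I=c["pixels"].astype(int);m=(I[:,:,2]>I[:,:,0]+40)&(I[:,:,2]>I[:,:,1]+30)
m=cv2.morphologyEx(m.astype(np.uint8),cv2.MORPH_OPEN,np.ones((2,2)))
ys,xs=np.nonzero(m);v=ys.min();k=ys<=v+1
print(v,xs[k].min(),xs[k].max(),ys.max(),xs.min(),xs.max())
yaw=.1174;ax=np.array([np.cos(yaw),np.sin(yaw)]);tcp=np.array([.4978,.1129])
for z in (.136,.138,.140):
    P=onz(c,[(xs[k].mean(),v-.5)],z)[0];d=P[:2]-tcp;print(z,P,"along",d@ax,"across",d@[-ax[1],ax[0]])
for tgt in ((.568,-.222),):
    print((np.array(tgt)-tcp)@ax,(np.array(tgt)-tcp)@[-ax[1],ax[0]])
```

```text
145 248 265 312 228 286
0.136 [0.55914183 0.12009742 0.136     ] along 0.0617626192706646 across -3.7119449869890006e-05
0.138 [0.55932164 0.12011947 0.138     ] along 0.06194378153164578 across -3.628324464282864e-05
0.14 [0.55950146 0.12014152 0.14      ] along 0.06212494379262697 across -3.5447039415766395e-05
0.03048977502100815 -0.3408172877351856
```

```bash
python3 -m crank '[[0.002,0.02,0,0,1],[0.006,0.07,0,-0.003,1],[0.012,0.14,0,-0.006,1],[0.018,0.22,0,-0.01,1],[0.025,0.3,0,-0.014,1],[0.032,0.38,0,-0.018,1],[0.038,0.45,0,-0.021,1],[0.043,0.51,0,-0.023,1],[0.046,0.55,0,-0.025,1],[0.0475,0.568,0,-0.025,1]]' 30; python3 shot.py w3 wrist
```

```text
clock: 4.3
ee_pos: [0.5648, -0.225, 0.1184]
orientation: [-3.132, -0.239, 0.002]
wrist_force: [0.3, -0.3, -3.1]
finger_gap: 0.375
grip_force: 30.0
4.35 [ 0.56503416 -0.22516307  0.11853432] closing yaw -1.4182992571657667 tool z [-1.17112527e-03  3.22201469e-04 -9.99999262e-01] 0.3822929409161834 29.978020191192627 [-0.23903865 -1.65024498 -3.37908711]
```

View pics/w3.png

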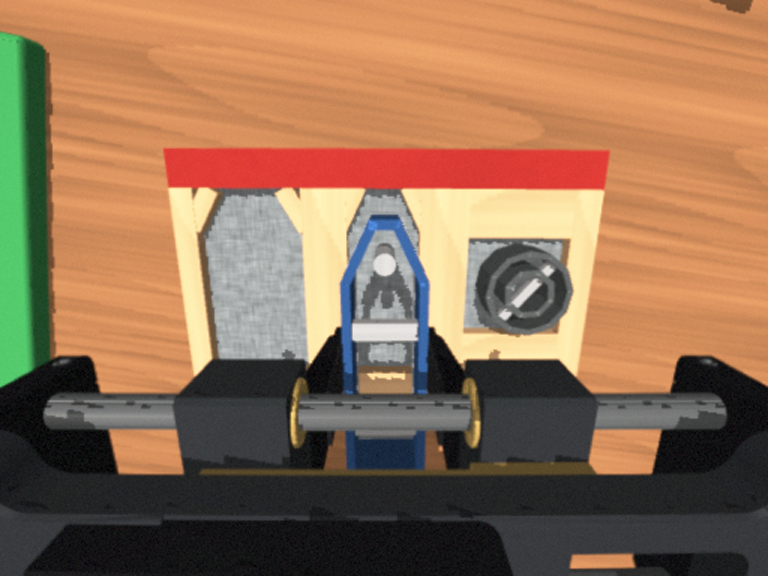

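Wrist view from above the tray: red rail outer corners at (164,149) and (609,151), inner at (170,188) and (605,188). The blue nose at (386,217) is lined up with the narrow recess, whose nose end spans x 363–405. Refit the tray from this view.

Run:
```python
from fit import *
import pickle
np.set_printoptions(precision=4,suppress=True)
W=pickle.load(open("w3.pkl","rb"))["wrist"]
D=pickle.load(open("d0.pkl","rb"));S,T=D["scene"],D["side"]
w=lambda i,u,v:(W,i,((u+.5)/1.5-.5,(v+.5)/1.5-.5))
TL=[(-.089,-.144,0),(-.089,.144,0),(.089,-.144,0),(.089,.144,0),(.064,-.144,0),(.064,.144,0)]
tw=[w(3,164,149),w(2,609,151),w(5,170,188),w(4,605,188)]
tr=[(S,0,(78.6,218)),(S,1,(182.2,212.8)),(S,4,(63.6,259.8)),(S,5,(179,253.4)),(T,1,(302.9,235.4)),(T,0,(403.1,276.6)),(T,3,(326.9,205.9)),(T,2,(419.9,237.4)),(T,5,(325,209.6)),(T,4,(418,241.6))]
s=(.5650,-.2252);yaw=-1.4183+np.pi/2
for o in (tw,tr+tw):
    p,e=fit(o,[.57,-.22,.018,.15],TL);print(p,np.abs(e).max())
    c,q=np.cos(p[3]),np.sin(p[3])
    for y in (.093,.002):print("pocket",p[0]+c*-.003-q*y,p[1]+q*-.003+c*y)
P=onz(W,[((386.5)/1.5-.5,(217)/1.5-.5)],.1345)[0];print("nose",P,"yaw",yaw,"origin",P[:2]-.06*np.array([np.cos(yaw),np.sin(yaw)]))
# pocket centre-line at red rail and pocket nose end
print(onz(W,[((384.5)/1.5-.5,188.5/1.5-.5),((247.5)/1.5-.5,189.5/1.5-.5)],.018))
```

```text
[ 0.5705 -0.2249  0.0177  0.1505] 0.9422461583718587
pocket 0.5535751475965063 -0.1334201374461173
pocket 0.5672200465830022 -0.2233913369026563
[ 0.5705 -0.2245  0.0173  0.1499] 1.4375584317604648
pocket 0.5536017364727597 -0.1329869347469249
pocket 0.56719422979876 -0.22296606635632996
nose [ 0.6264 -0.2158  0.1345] yaw 0.15249632679489666 origin [ 0.5671 -0.2249]
[[ 0.6337 -0.2135  0.018 ]
 [ 0.6195 -0.124   0.018 ]]
```

```bash
python3 -m crank '[[-0.001,0.002,0.02,0.002,1],[-0.001,0.002,0.05,0.002,1],[-0.001,0.002,0.08,0.002,1],[-0.001,0.002,0.105,0.002,1],[-0.001,0.002,0.125,0.002,1],[-0.001,0.002,0.14,0.002,1],[-0.001,0.002,0.15,0.002,1],[-0.001,0.002,0.156,0.002,1],[-0.001,0.002,0.16,0.002,1],[-0.001,0.002,0.161,0.002,1]]' 30; python3 shot.py w4 wrist
```

```text
clock: 5.35
ee_pos: [0.5651, -0.2236, 0.0234]
orientation: [3.132, 0.238, 0.001]
wrist_force: [0.4, -0.3, -3.3]
finger_gap: 0.375
grip_force: 30.0
5.4 [ 0.56511421 -0.22367375  0.0234289 ] closing yaw -1.4191104257112324 tool z [ 4.54818296e-04 -2.10693947e-04 -9.99999874e-01] 0.37751435398934335 29.97833400964737 [ 0.40760699  0.09592977 -2.66634725]
```

View pics/w4.png

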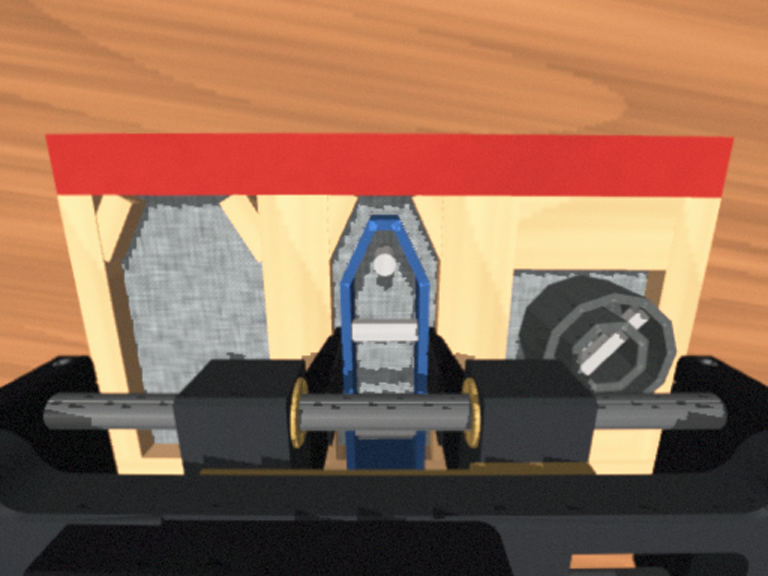

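The blue die is inside the narrow recess with even gaps left and right (331–343 and 428–440), and about 1.5 mm above the floor. Lower it and release.

```bash
python3 -m crank '[[0,0,0.001,0,1],[0,0,0.002,0,1],[0,0,0.003,0,1],[0,0,0.003,0,-0.26],[0,0,0.003,0,-0.26],[0,0,0.003,0,-0.26],[0,0,0.003,0,-0.26],[0,0,0.003,0,-0.26],[0,0,-0.02,0,-0.26],[0,0,-0.08,0,-0.26]]' 30; python3 -m crank '[[0,0,-0.08,0,-0.26],[0,0,-0.12,0,-1],[0,0,-0.12,0,-1],[0,0,-0.12,0,-1],[0,0,-0.12,0,-1],[0,0,-0.12,0,-1],[0,0,-0.12,0,-1],[0,0,-0.12,0,-1],[0,0,-0.12,0,-1],[0,0,-0.12,0,-1]]'; python3 shot.py w5 wrist
python3 - <<'E'
import numpy as np
# to yellow
from station import r
from h import R
s=r.read_state();M=R.from_rotvec(s["orientation"]).as_matrix();p=s["ee_pos"]
yaw=.848; ax=np.array([np.cos(yaw),np.sin(yaw)])
t=np.r_[np.array([.4805,.2925])-.004*ax,.155]
print("delta units",M.T@(t-p)/.6)
cy=np.arctan2(M[1,1],M[0,1]); print("twist",-(yaw-np.pi/2-cy)/1.5, t)
E
```

```text
clock: 6.4
ee_pos: [0.5638, -0.223, 0.0701]
orientation: [-3.13, -0.238, 0.006]
wrist_force: [0.3, -0.5, 1.2]
finger_gap: 0.628
grip_force: 0.0
clock: 7.4
ee_pos: [0.565, -0.2236, 0.1431]
orientation: [-3.132, -0.238, 0.0]
wrist_force: [0.2, -0.1, -0.4]
finger_gap: 0.999
grip_force: 0.0
7.45 [ 0.56498575 -0.22355004  0.14315298] closing yaw -1.418951550315975 tool z [-5.98982848e-05  7.73940304e-05 -9.99999995e-01] 1.0007218950369752 0.0 [0.86394088 0.18723498 0.59295698]
delta units [-0.01420786 -0.86721271 -0.01967015]
twist -0.4641034823473857 [0.47785406 0.28950016 0.155     ]
```

```bash
python3 -m crank '[[-0.014,-0.8,-0.02,-0.464,-1],[-0.014,-0.8,-0.02,-0.464,-1],[-0.014,-0.8,-0.02,-0.464,-1],[-0.014,-0.8,-0.02,-0.464,-1],[-0.014,-0.8,-0.02,-0.464,-1],[-0.014,-0.8,-0.02,-0.464,-1],[-0.014,-0.8,-0.02,-0.464,-1],[-0.014,-0.8,-0.02,-0.464,-1],[-0.014,-0.8,-0.02,-0.464,-1],[-0.014,-0.8,-0.02,-0.464,-1]]'; python3 shot.py w6 wrist
python3 - <<'E'
import numpy as np
from station import r
from h import *
import pickle
s=r.read_state();M=R.from_rotvec(s["orientation"]).as_matrix();p=s["ee_pos"]
yaw=.848; ax=np.array([np.cos(yaw),np.sin(yaw)])
t=np.r_[np.array([.4805,.2925])-.004*ax,.155]
print("delta units",M.T@(t-p)/.6)
E
```

```text
clock: 8.45
ee_pos: [0.4832, 0.2526, 0.1555]
orientation: [-2.862, -1.295, -0.001]
wrist_force: [0.4, -0.6, -0.3]
finger_gap: 1.004
grip_force: 0.0
8.5 [0.4828499  0.25506106 0.15559918] closing yaw -0.720069951082691 tool z [ 8.31104704e-04  1.22583429e-03 -9.99998903e-01] 0.9994386354720325 0.0 [-1.59546063  2.17199975 -0.04086782]
delta units [ 0.03765763 -0.04410997  0.00106207]
```

View pics/w6.png

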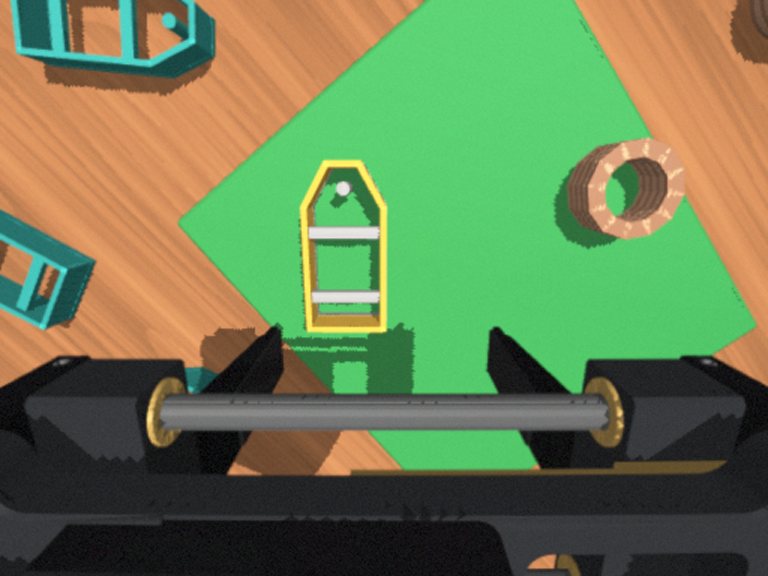

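Wrist view: the yellow die is almost square to the tool (nose at 343,161; back corners at (306,331) and (386,331)). One turquoise look-alike pokes out at (200,380), off the board and below finger height.

Run:
```python
from fit import *
import pickle
from station import r
np.set_printoptions(precision=4,suppress=True)
W=pickle.load(open("w6.pkl","rb"))["wrist"]
w=lambda i,u,v:(W,i,((u+.5)/1.5-.5,(v+.5)/1.5-.5))
p,e=fit([w(4,324,161),w(5,361,161),w(2,301,207),w(3,386,207),w(0,306,331),w(1,386,331)],[.48,.29,.05,.85],YE);print(p,np.abs(e).max())
s=r.read_state();M=R.from_rotvec(s["orientation"]).as_matrix()
yaw=p[3];t=np.r_[p[:2]-.003*np.array([np.cos(yaw),np.sin(yaw)]),.155]
print(s["clock"],s["ee_pos"],t,"delta",M.T@(t-s["ee_pos"])/.6,"twist",-(yaw-np.pi/2-np.arctan2(M[1,1],M[0,1]))/1.5)
```

```text
[0.48   0.2924 0.0507 0.844 ] 0.6215055975004589
8.5 [0.4828 0.2551 0.1556] [0.478  0.2901 0.155 ] delta [ 0.0386 -0.0446  0.0011] twist 0.0045143967692407765
```

```bash
python3 -m crank '[[0.022,-0.026,0,0,-1],[0.044,-0.052,0.02,0.004,-1],[0.044,-0.052,0.04,0.004,-1],[0.044,-0.052,0.06,0.004,-1],[0.044,-0.052,0.08,0.004,-1],[0.044,-0.052,0.09,0.004,-1],[0.044,-0.052,0.1,0.004,-1],[0.044,-0.052,0.1,0.004,-1],[0.044,-0.052,0.1,0.004,-1],[0.044,-0.052,0.1,0.004,-1]]'; python3 shot.py w7 wrist
```

```text
clock: 9.5
ee_pos: [0.4784, 0.2901, 0.0956]
orientation: [2.867, 1.283, 0.001]
wrist_force: [0.5, -0.4, -0.3]
finger_gap: 1.002
grip_force: 0.0
9.55 [0.47840149 0.29012968 0.09569768] closing yaw -0.72901068427063 tool z [ 8.38452698e-04  3.35100273e-04 -9.99999592e-01] 0.9973940692925112 0.0 [ 0.39173828 -0.11898602 -0.07779371]
```

```bash
python3 -m crank '[[0,0,0.05,0,-1],[0,0,0.09,0,-1],[0,0,0.099,0,-1],[0,0,0.099,0,0],[0,0,0.099,0,1],[0,0,0.099,0,1],[0,0,0.099,0,1],[0,0,0.099,0,1],[0,0,0.099,0,1],[0,0,0.099,0,1]]' 35; python3 -m crank '[[0,0,0,0,1],[0,0,0,0,1],[0,0,-0.005,0,1],[0,0,-0.02,0,1],[0,0,-0.04,0,1],[0,0,-0.07,0,1],[0,0,-0.1,0,1],[0,0,-0.125,0,1],[0,0,-0.138,0,1],[0,0,-0.14,0,1]]' 35;  python3 shot.py w8 wrist
python3 - <<'E'
from h import *
import pickle
from station import r
c=pickle.load(open("w8.pkl","rb"))["wrist"];s=r.read_state();M=R.from_rotvec(s["orientation"]).as_matrix();tcp=s["ee_pos"]
I=c["pixels"].astype(int);m=(I[:,:,0]>I[:,:,2]+90)&(I[:,:,1]>I[:,:,2]+70)
m[:, :180]=0;m[:,330:]=0
m=cv2.morphologyEx(m.astype(np.uint8),cv2.MORPH_OPEN,np.ones((2,2)))
ys,xs=np.nonzero(m);v=ys.min();k=ys<=v+1
print(v,xs[k].min(),xs[k].max(),xs.min(),xs.max())
P=onz(c,[(xs[k].mean(),v-.5)],tcp[2]+.016)[0]
print("nose in tool",M.T@(P-tcp))
yaw=.150;a=np.array([np.cos(yaw),np.sin(yaw)]);off=(M.T@(P-tcp))[0]-.06
t=np.r_[np.array([.5536,-.1332])-off*a,tcp[2]]
print("target",t,"delta",M.T@(t-tcp)/.6,"twist",-(yaw-np.pi/2-np.arctan2(M[1,1],M[0,1]))/1.5)
E
```

```text
clock: 10.55
ee_pos: [0.4784, 0.2901, 0.0363]
orientation: [2.867, 1.284, 0.001]
wrist_force: [-1.3, -1.2, 5.4]
finger_gap: 0.607
grip_force: 35.0
clock: 11.55
ee_pos: [0.4784, 0.2902, 0.1211]
orientation: [2.867, 1.284, 0.003]
wrist_force: [0.0, -1.0, -4.9]
finger_gap: 0.61
grip_force: 35.0
11.6 [0.47822569 0.29011031 0.12042672] closing yaw -0.7289476123940404 tool z [ 8.67462346e-04  3.56435114e-04 -9.99999560e-01] 0.6084316843887908 34.98150050640106 [ 0.16306169 -0.53586614 -5.9438634 ]
142 238 276 209 305
nose in tool [ 0.06405534  0.0002031  -0.01594588]
target [ 0.5495902  -0.13380602  0.12042672] delta [-4.47756869e-01  5.59322260e-01 -1.48654412e-04] twist 0.4612324762672375
```

```bash
python3 -m crank '[[-0.013,0.017,0,0.014,1],[-0.045,0.056,0,0.046,1],[-0.09,0.112,0,0.092,1],[-0.139,0.173,0,0.143,1],[-0.188,0.235,0,0.194,1],[-0.237,0.296,0,0.244,1],[-0.287,0.358,0,0.295,1],[-0.336,0.419,0,0.346,1],[-0.385,0.481,0,0.396,1],[-0.417,0.52,0,0.461,1]]' 35
python3 - <<'E'
import numpy as np
# commanded residual
R=lambda a:np.array([[np.cos(a),-np.sin(a)],[np.sin(a),np.cos(a)]])
y0=-.7289; ex=np.array([np.cos(y0+np.pi/2),np.sin(y0+np.pi/2)]);ey=np.array([np.cos(y0),np.sin(y0)])
d=.6*((-.4478+.417)*ex+(.5593-.52)*ey)
y1=y0-.461*1.5; ex=np.array([np.cos(y1+np.pi/2),np.sin(y1+np.pi/2)]);ey=np.array([np.cos(y1),np.sin(y1)])
print(d@ex/.6,d@ey/.6,y1+np.pi/2)
E
```

```text
clock: 12.6
ee_pos: [0.5439, -0.108, 0.1191]
orientation: [3.133, 0.227, -0.001]
wrist_force: [0.2, 0.2, -4.9]
finger_gap: 0.607
grip_force: 35.0
0.001336405522512355 0.049913365146816116 0.15039632679489667
```

```bash
python3 -m crank '[[0.001,0.02,0,0,1],[0.001,0.04,0,0,1],[0.001,0.05,0.01,0,1],[0.001,0.05,0.03,0,1],[0.001,0.05,0.05,0,1],[0.001,0.05,0.07,0,1],[0.001,0.05,0.085,0,1],[0.001,0.05,0.095,0,1],[0.001,0.05,0.1,0,1],[0.001,0.05,0.1,0,1]]' 35; python3 shot.py w9 wrist
```

```text
clock: 13.6
ee_pos: [0.5493, -0.1338, 0.0595]
orientation: [-3.133, -0.236, 0.0]
wrist_force: [1.5, -0.4, -4.7]
finger_gap: 0.609
grip_force: 35.0
13.65 [ 0.5494074  -0.13392559  0.05990049] closing yaw -1.4204594972222437 tool z [ 1.63561261e-04 -1.97922232e-05 -9.99999986e-01] 0.6084777531453006 34.98141825199127 [ 0.04332669  0.2988448  -5.46899046]
```

View pics/w9.png

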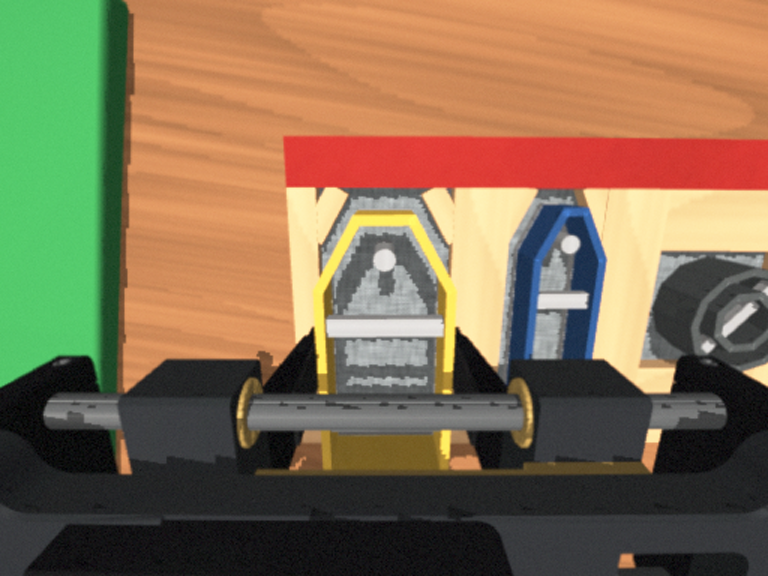

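The yellow die (nose 357–412) is centred over the wide recess (nose end 348–428), and blue sits in the narrow recess with its nose towards the rail. Lower, release and retreat.

```bash
python3 -m crank '[[0,0,0.01,0,1],[0,0,0.022,0,1],[0,0,0.034,0,1],[0,0,0.044,0,1],[0,0,0.052,0,1],[0,0,0.058,0,1],[0,0,0.061,0,1],[0,0,0.063,0,1],[0,0,0.064,0,1],[0,0,0.064,0,1]]' 35; python3 -m crank '[[0,0,0,0,-0.6],[0,0,0,0,-0.6],[0,0,0,0,-0.6],[0,0,0,0,-0.6],[0,0,0,0,-0.6],[0,0,-0.02,0,-0.6],[0,0,-0.08,0,-0.6],[0,0,-0.15,0,-0.6],[0,0,-0.2,0,-0.6],[0,0,-0.2,0,-0.6]]'; python3 -m crank '[[-0.08,0,0,0,-0.6],[-0.15,0,-0.08,0,-0.6],[-0.2,0,-0.1,0,-0.6],[-0.2,0,-0.1,0,-0.6],[-0.2,0,-0.1,0,-0.6],[-0.2,0,-0.1,0,-0.6],[-0.2,0,-0.1,0,-0.6],[-0.2,0,-0.1,0,-0.6],[-0.2,0,-0.1,0,-0.6],[-0.2,0,-0.1,0,-0.6]]'; python3 shot.py f scene side wrist
python3 - <<'E'
from h import *
import pickle
D=pickle.load(open("f.pkl","rb"))
a=cv2.resize(D["wrist"]["pixels"][:250,:,::-1],None,fx=1.5,fy=1.5);b=crop(D["side"]["pixels"],298,190,428,280,2.4)
c=crop(D["scene"]["pixels"],55,195,195,275,2.6)
o=np.zeros((600,768,3),np.uint8);o[:375]=a;o[380:380+b.shape[0],:b.shape[1]]=b[:220];o[380:380+c.shape[0],330:330+c.shape[1]]=c
cv2.imwrite("pics/f.png",o)
E
```

```text
clock: 14.65
ee_pos: [0.5493, -0.1339, 0.0223]
orientation: [3.132, 0.236, 0.001]
wrist_force: [-3.6, 0.9, 4.8]
finger_gap: 0.609
grip_force: 35.0
clock: 15.65
ee_pos: [0.5509, -0.1345, 0.1463]
orientation: [3.13, 0.236, 0.011]
wrist_force: [1.0, -0.2, -0.3]
finger_gap: 0.796
grip_force: 0.0
clock: 16.65
ee_pos: [0.4308, -0.1518, 0.2011]
orientation: [-3.132, -0.236, 0.001]
wrist_force: [-0.2, 0.5, 0.0]
finger_gap: 0.797
grip_force: 0.0
16.8 [ 0.43067984 -0.15188723  0.2013737 ] closing yaw -1.4204538583654913 tool z [-4.12322076e-05  4.04720416e-05 -9.99999998e-01] 0.7977799436104791 0.0 [-0.65797742  0.51848671 -0.24638288]
```

View pics/f.png

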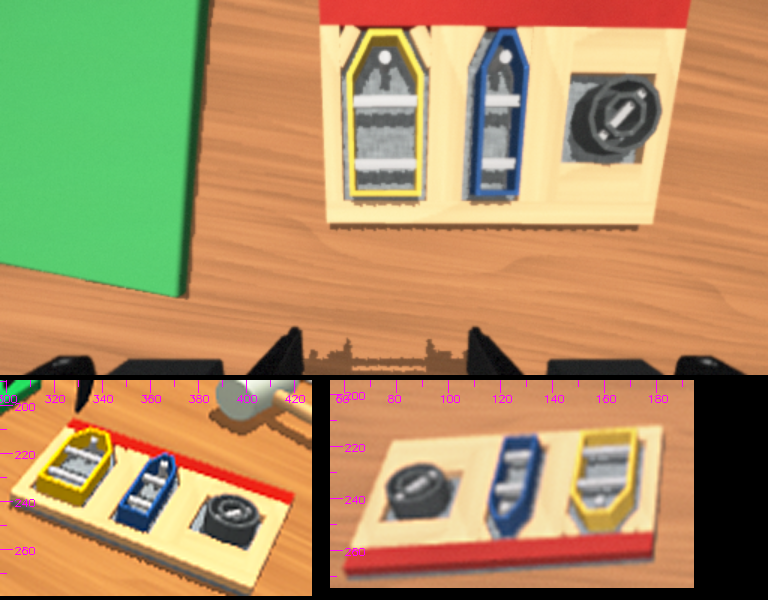

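All three views show both dies seated in their recesses with noses at the red rail, yellow at (385,115) and blue at (498,115) in the wrist crop. The round die is undisturbed. The recesses leave only 7 mm of play, so a flat die is within tolerance.

```bash
python3 -c "
from station import close_job
print(close_job())"
```

```text
the job is handed in; nothing more can be done
None
```

The job is handed in: the final views show the blue die in the narrow recess and the yellow die in the wide one, both flat with noses to the red rail, and the round die and ring stack were not touched.

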